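Roll down a shelf sign panel

ROBOT

A 6-joint arm with a two-finger parallel gripper is mounted at the origin on the work surface. World frame = base frame: x ahead of the robot, y to its left, z up, the work surface at z = 0. Lengths are in m, angles in degrees, forces in N, time in s.
With the tool pointing down it reaches from about 0.35 to 0.875 m from the base axis. Payload 4.2 kg.
Tool frame: the origin (TCP) lies on the centre line of the jaws, within the pads' length; the fingertips stand 17 mm ahead of it and the grasp point (between the pads) lies 2 mm behind it; z points along the fingers, y is the direction in which the jaws open and shut (so a half turn about z gives the same grasp; the last joint's range is limited). The gripper opens to 87 mm and grips with 3 to 60 N. Pads are 19 mm wide; open, the fingers measure 117 mm over their backs; the gripper's body (75 mm by 190 mm) begins 51 mm behind the grasp point.
Start: joints at [80.019, 22.042, 0.453, 0, -68.411, -14.817], TCP at [0.262, 0.567, 0.24] pointing down, gripper open.
Joint ranges: [-179.83, 179.83], [-69.29, 118.12], [-61.27, 80.66], [-181.25, 117.63], [-171.15, -9.14], [-177.46, 177.46]. Speed limits (degrees/s): [159.86, 159.86, 180, 180, 180, 180].

INTERFACE

Orientations are given as a 3x3 rotation matrix whose columns are the frame's x, y, z axes.
In Python, from station import * gives the robot as it stands.
- The arm moves only by the tool play_rows, never from a script. Its argument "targets" is a list that holds one entry, the list of rows, each a list of 5 numbers: the closure, from 0 (fully open) to 1 (shut), then the shift along the world's x, y, z in m, then the turn about the world's z in rad. In form: [[[gripper, x, y, z, twist], ...]]. A call has 1 to 5 rows; each row is the pose to reach, as a shift and turn from the pose commanded when the call began; what a row does not reach only later rows make up. A row lasts 1/12 s, in which the tool goes at most 41.7 mm and 7.16 degrees, less where a joint would pass 70% of its speed; a pose out of reach is approached as far as the arm can. A call with a gripper value outside its range is refused whole. The fingers move at their own pace and stop on an object; the grip force is fixed at half the most. Time passes only in rows, so rows that repeat a pose let the fingers close. It gives the time, the measured TCP pose, the force and the opening at its end, in the units of the state.
- sense(): the state, without advancing time (a new reading comes with each control period).
- capture(name): name is "scene" or "top"; returns the picture (420x560x3 uint8, blue, green, red); there is no depth.
- get_calibration(name): a dict with "camera_matrix" (3x3 intrinsics, pixels), "D" ([k1, k2, p1, p2, k3] as OpenCV has them; the pictures are not rectified), "T" (4x4, takes a point from camera to world coordinates). Camera axes: x right, y up, looking along -z (the intrinsics and any distortion apply to the point x, -y, -z); pixel columns grow to the right and rows downward; lengths in m; the calibration is good to about 2 mm. A picture is of the moment at which its call begins. get_calibration takes no time and is no camera call.
- finish_job(): hands the job in, once; it reports no verdict.
The state is a dict: "time_s": time; "joints": joint angles; "joint_velocities": joint speeds; "effort": joint torques, N m; "tcp_pos": TCP position; "ee_rot": TCP orientation; "wrist_force": force on the tool from outside, world axes, zero at the start; "moment": the same for the moment, N m; "gripper_width": opening from 0.0 (shut) to 1.0 (fully open).
Only numpy, scipy, OpenCV 4.12 (cv2) and the standard library are available. Lean on these libraries where they do the work, as an engineer would, in place of code of your own. Each camera call takes 0.05 s, during which the arm holds its last target. There are 200 camera calls.

TASK

On the packing table, take the wide hand roller with the blue grip from the black mat and roll the sign panel down along its whole length, from its red end to its other end, with the roller's width centred across the panel and a steady push that keeps the springy bed about half way down. Then stand the roller back on the mat, upright and at rest, and let go.

Things in the scene. Friction and masses are not known exactly. Their poses are not given: they have to be found in the camera images.
- roller_grip (a point): Centre of the blue grip of the wide roller, 88 mm above the foot of its two black rubber drums (44 mm across, 100 mm long, free-turning, axles 56 mm apart). z up, y along the axles, x the rolling direction, either way. Grip: 50 mm along x, 30 along y (grasp across y, hold at 40 N), 56 to 114 mm above the foot, on a cover plate 54 x 114 mm. 0.36 kg. The small yellow-gripped roller is not used.
- panel_mid (a point): Centre of the top of the sign panel: white and teal sheet, 240 mm along x, 80 along y, 5 thick, fixed on a plywood bed 270 x 130 mm on springs; top 47 mm above the table at rest. x runs from the red-banded end (-120 mm) to the plain end (+120 mm), z up. With both drums just inside an end, the roller's centre is about 90 mm from here along x.
- bed (a joint): How far the springy bed and its panel are pressed down, in m: 0 at rest, stop at 0.016. It sinks level and springs back by itself. It takes about 4 N to start it, and 0.7 N for each mm more: about 10 N at half way (0.008).
- mat_top (a point): Centre of the top face of the black rubber parking mat, 180 x 180 mm, 4 mm thick, fixed flat on the table; the mat's sides run along x and y. The roller starts on it, near its middle.

How it is judged (in metres and radians):
On the way, in this order (a step that is already met when the one before it is completed fails the run):
1. roller pressed down at the red end of the panel, straight and centred, the bed clearly down but off its stop (x of roller_grip in the frame of panel_mid between -0.125 and -0.072 m and y of roller_grip in the frame of panel_mid between -0.02 and 0.02 m and angle between the x axis of roller_grip and the x axis of panel_mid, either way round below 0.2 rad and value of joint bed between 0.004 and 0.015 m and contact force between roller and bed above 2 N), for 0.05 s.
2. roller pressing a quarter of the way along, straight and centred, the bed clearly down but off its stop (x of roller_grip in the frame of panel_mid between -0.055 and -0.03 m and y of roller_grip in the frame of panel_mid between -0.02 and 0.02 m and angle between the x axis of roller_grip and the x axis of panel_mid, either way round below 0.2 rad and value of joint bed between 0.004 and 0.015 m and contact force between roller and bed above 2 N), for 0.05 s.
3. roller pressing at the middle, straight and centred, the bed clearly down but off its stop (x of roller_grip in the frame of panel_mid between -0.013 and 0.013 m and y of roller_grip in the frame of panel_mid between -0.02 and 0.02 m and angle between the x axis of roller_grip and the x axis of panel_mid, either way round below 0.2 rad and value of joint bed between 0.004 and 0.015 m and contact force between roller and bed above 2 N), for 0.05 s.
4. roller pressing three quarters of the way along, straight and centred, the bed clearly down but off its stop (x of roller_grip in the frame of panel_mid between 0.03 and 0.055 m and y of roller_grip in the frame of panel_mid between -0.02 and 0.02 m and angle between the x axis of roller_grip and the x axis of panel_mid, either way round below 0.2 rad and value of joint bed between 0.004 and 0.015 m and contact force between roller and bed above 2 N), for 0.05 s.
5. roller pressing at the plain end of the panel, straight and centred, the bed clearly down but off its stop (x of roller_grip in the frame of panel_mid between 0.072 and 0.125 m and y of roller_grip in the frame of panel_mid between -0.02 and 0.02 m and angle between the x axis of roller_grip and the x axis of panel_mid, either way round below 0.2 rad and value of joint bed between 0.004 and 0.015 m and contact force between roller and bed above 2 N), for 0.05 s.
At the end, for the whole second after the job is handed in: The wide roller stands upright (within 10 degrees) on its drums on the mat, its centre within 60 mm of the mat's centre, at rest and released, and the bed has sprung back to within 3 mm of its rest height (horizontal distance between roller_grip and mat_top below 0.06 m and angle between roller_grip's own z axis and vertical below 0.17 rad and z of roller_grip in the frame of mat_top between 0.08 and 0.096 m and linear speed of roller below 0.02 m/s and value of joint bed below 0.003 m); the robot touches nothing.
It fails at once if the roller is driven into the panel with more than 35 N (contact force between roller and bed above 35 N).
It fails at once if the roller is tipped more than 45 degrees (angle between roller_grip's own z axis and vertical above 0.785 rad).
It also fails if it takes over 58 s, if anything falls off the work surface, if the arm or the gripper's body presses on something with over 40 N, if the wrist force passes 120 N, or if a joint passes its speed limit or range.

## Working session

There is one attempt and no reset: what is moved stays moved. The work goes in short steps, Python scripts to look and compute and a tool call to move; the robot and the scene stay as the last step left them, time stands still between calls to the robot, and variables do not carry over. Pictures are saved under pics/ and viewed, on a budget of 10 in all, crops included, one or two more only if the job needs it, and the job is handed in when it is done.

Besides the shell and the picture viewer there is one more tool, called after ">>>" as name(argument=value, ...), one argument or row to a line, values as JSON. play_rows: Moves the arm, as the interface text tells. Its arguments: {"type":"object","properties":{"targets":{"type":"array","items":{"type":"array","items":{"type":"array","items":{"type":"number"}}}}},"required":["targets"]}

```bash
mkdir -p pics; python3 - <<'E'
from station import *
import cv2
for n in("scene","top"):
    cv2.imwrite(f"pics/{n}0.png",capture(n)); c=get_calibration(n); print(n,c)
s=sense();print(s)
E
```

```text
scene {'camera_matrix': array([[391.12644301,   0.        , 278.23425501],
       [  0.        , 391.12644301, 212.2698258 ],
       [  0.        ,   0.        ,   1.        ]]), 'D': array([-0.0593784,  0.       ,  0.       ,  0.       ,  0.       ]), 'T': array([[ 0.15644475, -0.52404418,  0.83719934,  1.08915807],
       [ 0.98761595,  0.07285384, -0.13894982, -0.06203626],
       [ 0.01182266,  0.84856939,  0.52895199,  0.43726552],
       [ 0.        ,  0.        ,  0.        ,  1.        ]])}
top {'camera_matrix': array([[470.18214385,   0.        , 274.14006662],
       [  0.        , 470.18214385, 206.35005241],
       [  0.        ,   0.        ,   1.        ]]), 'D': array([-0.15753833,  0.        ,  0.        ,  0.        ,  0.        ]), 'T': array([[ 0.00412071,  0.99593206, -0.09001306,  0.49438147],
       [-0.99994548,  0.00496749,  0.00918526,  0.00734216],
       [ 0.00959504,  0.08997031,  0.99589823,  0.92825139],
       [ 0.        ,  0.        ,  0.        ,  1.        ]])}
{'time_s': 0.1, 'joints': array([ 8.00198770e+01,  2.20870005e+01,  3.86754806e-01, -2.38993743e-02,
       -6.84103627e+01, -1.48188294e+01]), 'joint_velocities': array([-0.06829271, -0.02527942,  0.28529465,  0.14708872, -0.0387195 ,
       -0.01403034]), 'effort': array([-4.68677772e-04, -3.91690564e+01,  1.87934446e+01,  4.23187807e+00,
        1.35038354e-02, -7.12720907e-05]), 'tcp_pos': array([0.26190241, 0.56692367, 0.23856   ]), 'ee_rot': array([[ 9.07720647e-01, -4.19574444e-01, -7.16549148e-04],
       [-4.19575039e-01, -9.07718802e-01, -1.83401978e-03],
       [ 1.19082695e-04,  1.96542376e-03, -9.99998061e-01]]), 'wrist_force': array([-0.12905115, -0.11592095, -0.38580852]), 'moment': array([0.00096923, 0.04056717, 0.01946826]), 'gripper_width': 0.9996075965574465}
```

View pics/scene0.png

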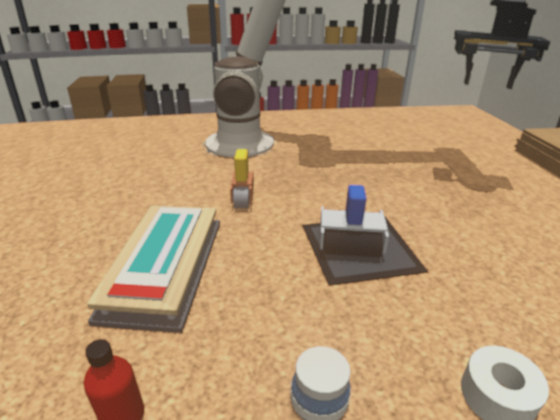

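View pics/top0.png

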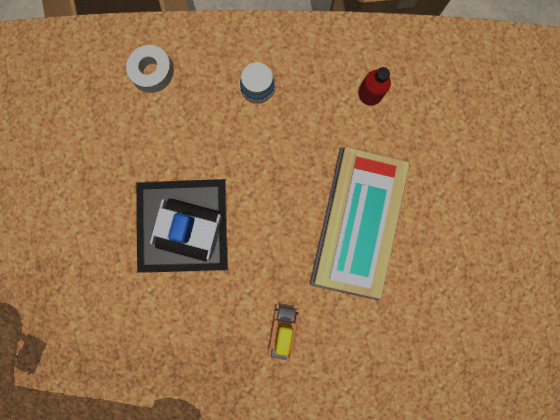

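```bash
cat > h.py <<'E'
from station import *
import cv2, numpy as np
def proj(n,P):
    c=get_calibration(n);T=c["T"];q=(np.asarray(P,float)-T[:3,3])@T[:3,:3]
    return cv2.projectPoints(q*[1,-1,-1],np.zeros(3),np.zeros(3),c["camera_matrix"],c["D"])[0][:,0]
def plane(n,uv,z):
    c=get_calibration(n);T=c["T"]
    u=cv2.undistortPoints(np.asarray(uv,np.float32).reshape(-1,1,2),c["camera_matrix"],c["D"])[:,0]
    d=np.c_[u[:,0],-u[:,1],-np.ones(len(u))]@T[:3,:3].T
    return (T[:3,3]+d*((z-T[2,3])/d[:,2])[:,None])[:,:2]
def big(m,roi):
    k=np.zeros_like(m,np.uint8);x0,y0,x1,y1=roi;k[y0:y1,x0:x1]=m[y0:y1,x0:x1]
    k=cv2.morphologyEx(k,cv2.MORPH_CLOSE,np.ones((3,3)))
    return max(cv2.findContours(k,cv2.RETR_EXTERNAL,cv2.CHAIN_APPROX_NONE)[0],key=cv2.contourArea)
def rect(n,cnt,z):
    return cv2.minAreaRect((plane(n,cv2.convexHull(cnt),z)*1000).astype(np.float32))
def box(x,y,yaw,lx,ly,z0,z1):
    R=np.array([[np.cos(yaw),-np.sin(yaw)],[np.sin(yaw),np.cos(yaw)]])
    xy=np.array([[a*lx/2,b*ly/2] for a,b in((1,1),(1,-1),(-1,-1),(-1,1))])@R.T+[x,y]
    return np.vstack([np.c_[xy,np.full(4,z)] for z in(z0,z1)])
def blue(im):
    h=cv2.cvtColor(im,cv2.COLOR_BGR2HSV);return ((h[...,0]>100)&(h[...,0]<130)&(h[...,1]>150)&(h[...,2]>40)).astype(np.uint8)
E
cat > m.py <<'E'
from h import *
from scipy.optimize import minimize
im=cv2.imread("pics/top0.png");sc=cv2.imread("pics/scene0.png")
h=cv2.cvtColor(im,cv2.COLOR_BGR2HSV);H,S,V=[h[...,i].astype(int) for i in range(3)]
pm=(((S<60)&(V>120))|((H>75)&(H<100)&(S>80))|(((H<6)|(H>172))&(S>150))).astype(np.uint8)
pc=big(pm,(310,145,412,300));r=rect("top",pc,.047);print("panel",r)
red=big((((H<6)|(H>172))&(S>150)).astype(np.uint8),(340,145,412,190));print("red",rect("top",red,.047))
mc=big(((V<60)).astype(np.uint8),(125,170,240,280));print("mat",rect("top",mc,.004))
obs={"top":big(blue(im),(150,195,210,260)),"scene":big(blue(sc),(330,170,380,240))}
def fill(c,s=8):
    k=np.zeros((420*s//4,560*s//4),np.float32);return k
def cost(p):
    t=0
    for n,c in obs.items():
        o=c.reshape(-1,2).min(0)-15;s=6
        A=np.zeros((90*s,90*s),np.uint8);B=A.copy()
        cv2.fillPoly(A,[((cv2.convexHull(c)[:,0]-o)*s).astype(np.int32)],1)
        cv2.fillPoly(B,[cv2.convexHull(((proj(n,box(*p,.05,.03,.060,.118))-o)*s).astype(np.int32))],1)
        t+=1-(A&B).sum()/(A|B).sum()
    return t
g=rect("top",obs["top"],.118);print("bluerect",g)
for a in(-.2,-.4,.2):
    f=minimize(cost,[g[0][0]/1000,g[0][1]/1000,a],method="Nelder-Mead",options=dict(initial_simplex=[[g[0][0]/1000+d[0],g[0][1]/1000+d[1],a+d[2]] for d in((0,0,0),(.01,0,0),(0,.01,0),(0,0,.2))]))
    print(f.x,f.fun)
v=im.copy();b=cv2.boxPoints(r)/1000
for q,z in((b,.047),(cv2.boxPoints(rect("top",mc,.004))/1000,.004)):
    cv2.polylines(v,[proj("top",np.c_[q,np.full(4,z)]).astype(int)],1,(255,0,255),1)
print(b)
cv2.imwrite("pics/v0.png",cv2.resize(v[140:310,120:420],None,fx=2.6,fy=2.6))
E
python3 m.py
```

```text
panel ((545.2681274414062, -169.56005859375), (81.43286895751953, 240.11279296875), 77.03787231445312)
red ((651.4959106445312, -193.66433715820312), (79.29643249511719, 22.358152389526367), 76.66785430908203)
mat ((539.3312377929688, 183.58937072753906), (178.5365753173828, 178.04937744140625), 2.121593475341797)Traceback (most recent call last):
  File "m.py", line 9, in <module>
    obs={"top":big(blue(im),(150,195,210,260)),"scene":big(blue(sc),(330,170,380,240))}
                                                       ~~~^^^^^^^^^^^^^^^^^^^^^^^^^^^^
  File "h.py", line 14, in big
    return max(cv2.findContours(k,cv2.RETR_EXTERNAL,cv2.CHAIN_APPROX_NONE)[0],key=cv2.contourArea)
ValueError: max() iterable argument is empty
```

```bash
sed -i 's/h\[...,1\]>150)&(h\[...,2\]>40/h[...,1]>110)\&(h[...,2]>30/' h.py; python3 - <<'E'
import cv2;h=cv2.cvtColor(cv2.imread("pics/scene0.png"),cv2.COLOR_BGR2HSV);print(h[205,345:370:4].tolist(),h[190,355])
E
python3 m.py
```

```text
[[13, 101, 176], [123, 74, 97], [122, 85, 108], [119, 85, 108], [121, 83, 108], [10, 66, 150], [17, 107, 207]] [111 143 191]
panel ((545.2681274414062, -169.56005859375), (81.43286895751953, 240.11279296875), 77.03787231445312)
red ((651.4959106445312, -193.66433715820312), (79.29643249511719, 22.358152389526367), 76.66785430908203)
mat ((539.3312377929688, 183.58937072753906), (178.5365753173828, 178.04937744140625), 2.121593475341797)
bluerect ((529.2039794921875, 161.2381591796875), (35.82907485961914, 50.48200988769531), 75.5666275024414)
[ 0.53005315  0.16541129 -0.37213297] 0.9270613573353873
[ 0.53041257  0.16553563 -0.37553292] 0.9259763692518791
[ 0.53037461  0.16552081 -0.37544633] 0.9259763692518791
[[ 0.41913798 -0.1823095 ]
 [ 0.6531323  -0.23616847]
 [ 0.67139834 -0.15681063]
 [ 0.43740392 -0.10295165]]
```

View pics/v0.png

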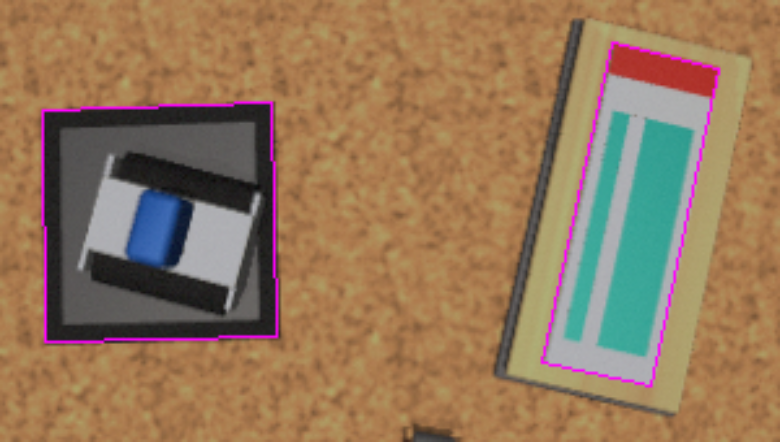

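```bash
sed -i 's/>110)&/>65)\&/' h.py; cat >> m.py <<'E'
pl=big(((S<60)&(V>110)).astype(np.uint8),(140,190,230,270));print("plate",rect("top",pl,.058), [rect(n,c,.118) for n,c in obs.items()])
E
python3 m.py | tail -9
```

```text
bluerect ((529.5983276367188, 161.3813018798828), (36.6669921875, 51.297508239746094), 75.0560073852539)
[ 0.53153774  0.16604197 -0.36308936] 0.3831273596334912
[ 0.53073349  0.1663071  -0.36449558] 0.3826487073754419
[ 0.53100233  0.16633213 -0.36479897] 0.38226145851865945
[[ 0.41913798 -0.1823095 ]
 [ 0.6531323  -0.23616847]
 [ 0.67139834 -0.15681063]
 [ 0.43740392 -0.10295165]]
plate ((521.3765869140625, 134.538330078125), (48.933982849121094, 84.3341064453125), 75.41227722167969) [((529.5983276367188, 161.3813018798828), (36.6669921875, 51.297508239746094), 75.0560073852539), ((572.83203125, 152.09893798828125), (28.055593490600586, 124.01063537597656), 72.35662841796875)]
```

>>> play_rows(
  targets=[
    [[0,0.018,-0.027,0,0.035],[0,0.036,-0.054,0,0.07],[0,0.054,-0.081,0,0.105],[0,0.072,-0.107,0,0.14],[0,0.09,-0.134,0,0.176]],
  ],
)

```text
time_s: 0.52
tcp_pos: [0.3525, 0.4319, 0.2391]
ee_rot: [[0.968, -0.252, -0.001], [-0.252, -0.968, -0.001], [-0.0, 0.001, -1.0]]
wrist_force: [-0.1, 0.2, 0.2]
gripper_width: 0.996
```

>>> play_rows(
  targets=[
    [[0,0.018,-0.027,0,0],[0,0.036,-0.054,0,0],[0,0.054,-0.081,0,0],[0,0.072,-0.107,0,0],[0,0.09,-0.134,0,0]],
  ],
)

```text
time_s: 0.93
tcp_pos: [0.4425, 0.2978, 0.2393]
ee_rot: [[0.967, -0.254, -0.001], [-0.254, -0.967, -0.0], [-0.0, 0.0, -1.0]]
wrist_force: [0.4, -0.5, -0.3]
gripper_width: 1.008
```

>>> play_rows(
  targets=[
    [[0,0.022,-0.033,0,0],[0,0.044,-0.066,0,0],[0,0.066,-0.1,-0.02,0],[0,0.088,-0.134,-0.05,0],[0,0.088,-0.134,-0.08,0]],
  ],
)

```text
time_s: 1.35
tcp_pos: [0.5335, 0.1629, 0.1612]
ee_rot: [[0.966, -0.257, 0.006], [-0.257, -0.966, 0.003], [0.006, -0.004, -1.0]]
wrist_force: [0.5, 0.6, -0.5]
gripper_width: 1.004
```

>>> play_rows(
  targets=[
    [[0,0,0,-0.01,0],[0,0,0,-0.01,0]],
  ],
)

```text
time_s: 1.52
tcp_pos: [0.5281, 0.1635, 0.1459]
ee_rot: [[0.967, -0.256, -0.008], [-0.256, -0.967, -0.004], [-0.006, 0.006, -1.0]]
wrist_force: [-0.5, 0.5, 0.4]
gripper_width: 1.004
```

```bash
python3 - <<'E'
from h import *
print(sense()["tcp_pos"])
im=capture("scene")
im=im.copy()
for p in proj("scene",[[.53,.165,.118],[.53,.165,.15]]): cv2.circle(im,tuple(int(v) for v in p),1,(0,255,0),-1)
cv2.imwrite("pics/s1.png",cv2.resize(im[60:300,240:480],None,fx=2.5,fy=2.5))
E
```

```text
[0.52808308 0.16351889 0.14589263]
```

View pics/s1.png

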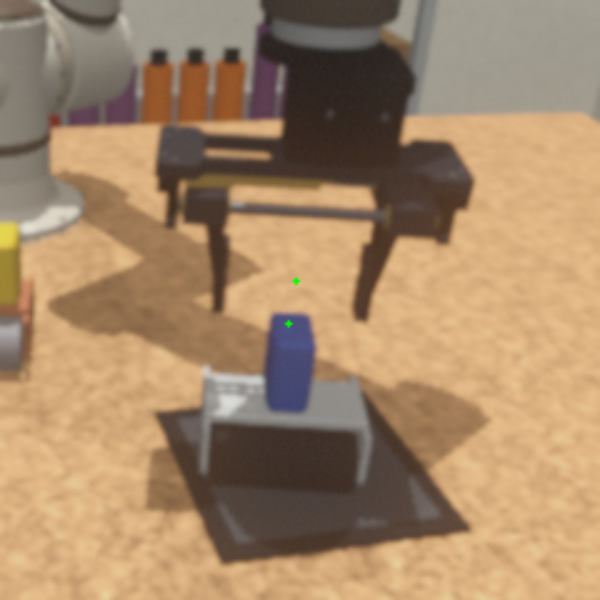

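The jaws straddle the grip: the fingers are at columns 219 and 361, and the predicted grip top lands on the blue top at (289, 324). Descending to grasp.

>>> play_rows(
  targets=[
    [[0,0,0,-0.02,0],[0,0,0,-0.04,0],[0,0,0,-0.055,0],[0,0,0,-0.061,0],[0,0,0,-0.061,0]],
  ],
)

```text
time_s: 1.98
tcp_pos: [0.53, 0.1666, 0.089]
ee_rot: [[0.968, -0.252, 0.0], [-0.252, -0.968, -0.0], [0.0, 0.0, -1.0]]
wrist_force: [-0.2, 0.0, 0.0]
gripper_width: 1.002
```

>>> play_rows(
  targets=[
    [[0.5,0,0,0,0],[1,0,0,0,0],[1,0,0,0,0],[1,0,0,0,0],[1,0,0,0,0]],
  ],
)

```text
time_s: 2.4
tcp_pos: [0.5304, 0.1655, 0.0893]
ee_rot: [[0.967, -0.254, 0.001], [-0.254, -0.967, 0.001], [0.001, -0.001, -1.0]]
wrist_force: [-0.2, 0.2, -0.1]
gripper_width: 0.705
```

>>> play_rows(
  targets=[
    [[1,0,0,0,0],[1,0,0,0,0],[1,0,0,0,0],[1,0,0,0.005,0],[1,0,0,0.015,0]],
  ],
)

```text
time_s: 2.82
tcp_pos: [0.5293, 0.165, 0.1027]
ee_rot: [[0.967, -0.254, -0.003], [-0.254, -0.967, -0.001], [-0.002, 0.002, -1.0]]
wrist_force: [1.1, 1.0, -4.9]
gripper_width: 0.343
```

>>> play_rows(
  targets=[
    [[1,0,0,0.016,0],[1,0,0,0.036,0],[1,0,0,0.056,0],[1,0,0,0.076,0],[1,0.0,0.0,0.086,0]],
  ],
)

```text
time_s: 3.23
tcp_pos: [0.5307, 0.1656, 0.1923]
ee_rot: [[0.967, -0.254, 0.003], [-0.254, -0.967, 0.002], [0.003, -0.002, -1.0]]
wrist_force: [0.2, 0.9, -2.1]
gripper_width: 0.34
```

>>> play_rows(
  targets=[
    [[1,0.006,-0.02,0,0],[1,0.014,-0.045,0,0.01],[1,0.022,-0.075,0,0.02],[1,0.03,-0.105,0,0.03],[1,0.038,-0.134,0,0.03]],
  ],
)

```text
time_s: 3.65
tcp_pos: [0.5674, 0.03, 0.189]
ee_rot: [[0.974, -0.224, -0.002], [-0.224, -0.975, -0.0], [-0.002, 0.0, -1.0]]
wrist_force: [-0.1, 0.2, -3.3]
gripper_width: 0.347
```

>>> play_rows(
  targets=[
    [[1,0.008,-0.03,0,0],[1,0.016,-0.06,0,0],[1,0.024,-0.09,0,0],[1,0.032,-0.12,0,0],[1,0.042,-0.15,0,0]],
  ],
)

```text
time_s: 4.07
tcp_pos: [0.6092, -0.12, 0.1888]
ee_rot: [[0.974, -0.225, -0.002], [-0.225, -0.974, 0.001], [-0.003, -0.0, -1.0]]
wrist_force: [1.1, 1.2, -3.2]
gripper_width: 0.341
```

>>> play_rows(
  targets=[
    [[1,0.008,-0.03,0,0],[1,0.014,-0.05,0,0],[1,0.019,-0.065,0,0],[1,0.021,-0.07,0,0],[1,0.021,-0.07,0,0]],
  ],
)

```text
time_s: 4.48
tcp_pos: [0.6309, -0.1894, 0.1887]
ee_rot: [[0.974, -0.227, -0.001], [-0.227, -0.974, 0.0], [-0.001, -0.0, -1.0]]
wrist_force: [-1.3, 0.2, -3.2]
gripper_width: 0.339
```

```bash
python3 - <<'E'
from h import *
s=sense();print(s["tcp_pos"],s["wrist_force"],s["ee_rot"])
a=capture("top");b=capture("scene")
cv2.imwrite("pics/c.png",np.hstack([cv2.resize(a[80:320,260:460],None,fx=2,fy=2.),cv2.resize(b[130:370,60:260],None,fx=2,fy=2.)]))
E
```

```text
[ 0.63090634 -0.18940079  0.18866936] [-1.28039996  0.17866703 -3.19675115] [[ 9.74008688e-01 -2.26506341e-01 -1.39785378e-03]
 [-2.26505897e-01 -9.74009681e-01  4.70175174e-04]
 [-1.46802078e-03 -1.41332579e-04 -9.99998912e-01]]
```

View pics/c.png

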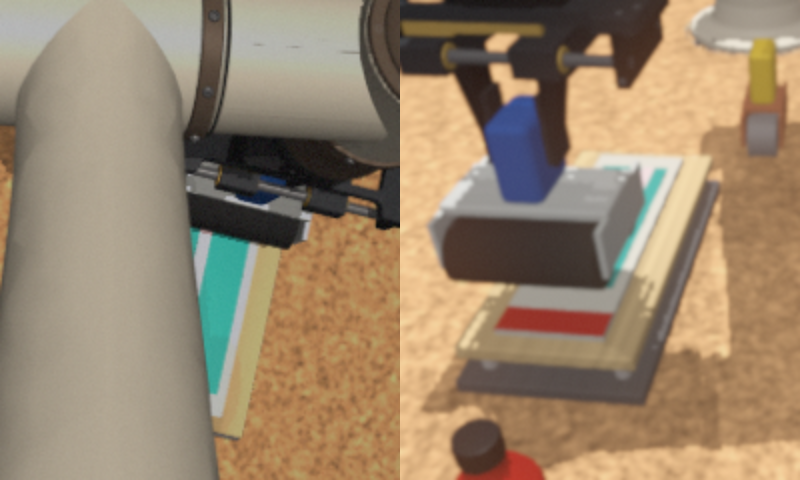

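>>> play_rows(
  targets=[
    [[1,0,0,-0.02,0],[1,0,0,-0.04,0],[1,0,0,-0.048,0],[1,0,0,-0.05,0],[1,0,0,-0.05,0]],
  ],
)

```text
time_s: 5.0
tcp_pos: [0.6319, -0.1874, 0.1408]
ee_rot: [[0.975, -0.223, 0.002], [-0.223, -0.975, -0.0], [0.002, -0.0, -1.0]]
wrist_force: [0.4, 2.6, 1.6]
gripper_width: 0.341
```

>>> play_rows(
  targets=[
    [[1,0,0,-0.004,0],[1,0,0,-0.008,0],[1,0,0,-0.011,0],[1,0,0,-0.014,0],[1,0,0,-0.014,0]],
  ],
)

```text
time_s: 5.42
tcp_pos: [0.6337, -0.1881, 0.1289]
ee_rot: [[0.975, -0.224, 0.007], [-0.224, -0.975, -0.001], [0.007, -0.001, -1.0]]
wrist_force: [0.1, 5.3, 10.5]
gripper_width: 0.344
```

```bash
python3 - <<'E'
from h import *
s=sense();print(s["tcp_pos"],s["wrist_force"],s["moment"])
b=capture("scene").copy()
t=s["tcp_pos"]
cv2.imwrite("pics/c2.png",cv2.resize(b[180:350,60:260],None,fx=3.5,fy=3.5))
for z in(.114-.088,.088-.088,.056-.088):pass
yaw=-.2262
for dz in(0,):
    P=box(t[0],t[1],yaw,.05,.03,t[2]+.003-.032,t[2]+.003+.026);print("expected grip",proj("scene",P).round().tolist())
c=big(blue(b),(90,180,200,300));print("blue bbox",cv2.boundingRect(c))
P=box(.5453,-.1696,yaw,.24,.08,.047,.035);print(proj("scene",P).round(1).tolist())
E
```

```text
[ 0.63374036 -0.18814052  0.12892453] [ 0.12739752  5.34237878 10.47293559] [ 1.77394068  0.11703419 -0.06934668]
expected grip [[139.0, 265.0], [118.0, 264.0], [132.0, 242.0], [152.0, 243.0], [131.0, 229.0], [108.0, 228.0], [124.0, 208.0], [145.0, 209.0]]
blue bbox (112, 218, 35, 51)
[[160.9, 297.3], [106.3, 293.5], [160.3, 206.5], [201.0, 208.4], [162.2, 303.5], [108.2, 299.7], [161.2, 211.8], [201.6, 213.7]]
```

View pics/c2.png

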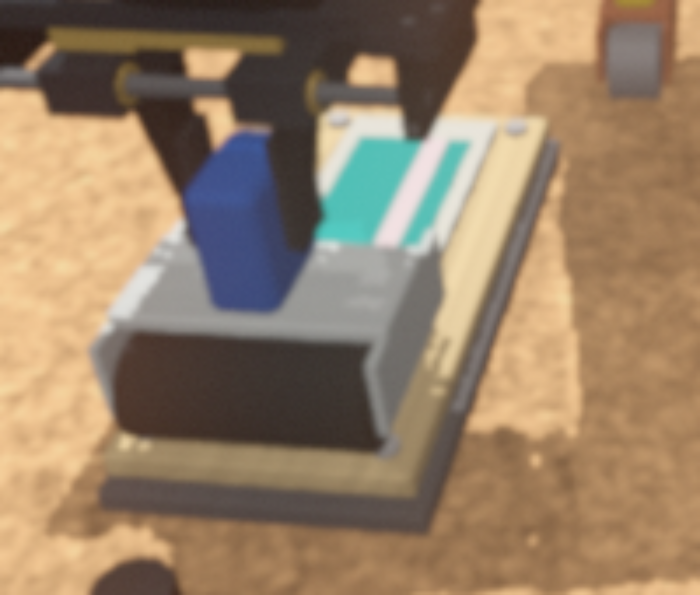

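>>> play_rows(
  targets=[
    [[1,0,0,0.002,0],[1,0,0,0.004,0],[1,0,0,0.004,0]],
  ],
)

```text
time_s: 5.72
tcp_pos: [0.6338, -0.1882, 0.1334]
ee_rot: [[0.975, -0.224, 0.008], [-0.224, -0.975, -0.001], [0.008, -0.001, -1.0]]
wrist_force: [0.7, 4.3, 7.0]
gripper_width: 0.342
```

```bash
cat > ov.py <<'E'
from h import *
import sys
s=sense();t=s["tcp_pos"];print(t,s["wrist_force"])
b=capture("scene");cv2.imwrite("pics/raw_%.2f.png"%s["time_s"],b)
yaw=-.2262
def model(dz,pitch,dx=0):
    # local pts: boxes grip, plate, drum foot lines, relative to grip centre
    out=[box(0,0,0,.05,.03,-.032,.026)]
    out.append(box(0,0,0,.054,.114,-.034,-.032))
    for x in(-.028,.028): out.append(box(x,0,0,.0001,.1,-.088,-.066))
    c,sn=np.cos(pitch),np.sin(pitch);Ry=np.array([[c,0,sn],[0,1,0],[-sn,0,c]])
    cz,sz=np.cos(yaw),np.sin(yaw);Rz=np.array([[cz,-sz,0],[sz,cz,0],[0,0,1]])
    return [(q+[dx,0,0])@Ry.T@Rz.T+t+[0,0,.003+dz] for q in out]
S=4;o=np.array([80,190])
v=cv2.resize(b[190:340,80:250],None,fx=S,fy=S,interpolation=cv2.INTER_CUBIC)
for (dz,p),col in(((0,0),(0,255,255)),((-.01,0),(0,0,255))):
    for q in model(dz,p):
        u=((proj("scene",q)-o)*S).astype(int)
        cv2.polylines(v,[u[:4]],1,col);cv2.polylines(v,[u[4:]],1,col)
        for i in range(4):cv2.line(v,tuple(map(int,u[i])),tuple(map(int,u[i+4])),col)
cv2.imwrite("pics/ov.png",v)
E
python3 ov.py
```

```text
[ 0.63375085 -0.18820311  0.13337208] [0.68251679 4.29515038 7.025098  ]
```

View pics/ov.png

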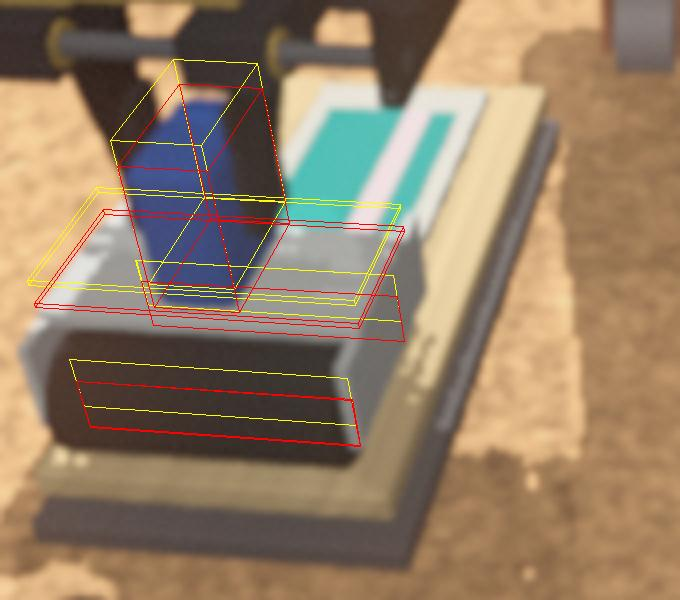

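>>> play_rows(
  targets=[
    [[1,-0.005,0.0012,0,0],[1,-0.0125,0.0029,0,0],[1,-0.02,0.0046,0,0],[1,-0.0275,0.0063,0,0],[1,-0.035,0.0081,0,0]],
  ],
)

```text
time_s: 6.18
tcp_pos: [0.5992, -0.1802, 0.1331]
ee_rot: [[0.975, -0.224, 0.01], [-0.224, -0.975, -0.001], [0.01, -0.001, -1.0]]
wrist_force: [1.8, 4.6, 6.9]
gripper_width: 0.341
```

>>> play_rows(
  targets=[
    [[1,-0.007,0.0016,0,0],[1,-0.014,0.0032,0,0],[1,-0.021,0.0048,0,0],[1,-0.028,0.0064,0,0],[1,-0.035,0.008,0,0]],
  ],
)

```text
time_s: 6.6
tcp_pos: [0.5643, -0.1722, 0.133]
ee_rot: [[0.975, -0.224, 0.01], [-0.224, -0.975, -0.001], [0.01, -0.001, -1.0]]
wrist_force: [1.9, 5.6, 7.1]
gripper_width: 0.344
```

>>> play_rows(
  targets=[
    [[1,-0.007,0.0016,0,0],[1,-0.014,0.0032,0,0],[1,-0.021,0.0048,0,0],[1,-0.028,0.0064,0,0],[1,-0.035,0.008,0,0]],
  ],
)

```text
time_s: 7.02
tcp_pos: [0.5295, -0.1641, 0.1328]
ee_rot: [[0.975, -0.224, 0.01], [-0.224, -0.975, -0.001], [0.01, -0.002, -1.0]]
wrist_force: [2.3, 5.3, 7.4]
gripper_width: 0.346
```

>>> play_rows(
  targets=[
    [[1,-0.007,0.0016,0,0],[1,-0.014,0.0032,0,0],[1,-0.021,0.0048,0,0],[1,-0.028,0.0064,0,0],[1,-0.035,0.008,0,0]],
  ],
)

```text
time_s: 7.43
tcp_pos: [0.4946, -0.1562, 0.1327]
ee_rot: [[0.975, -0.224, 0.01], [-0.224, -0.975, -0.0], [0.01, -0.002, -1.0]]
wrist_force: [2.3, 5.1, 6.7]
gripper_width: 0.343
```

>>> play_rows(
  targets=[
    [[1,-0.008,0.0018,0,0],[1,-0.016,0.0037,0,0],[1,-0.024,0.0055,0,0],[1,-0.032,0.0073,0,0],[1,-0.036,0.0082,0,0]],
  ],
)

```text
time_s: 7.85
tcp_pos: [0.458, -0.1479, 0.1325]
ee_rot: [[0.975, -0.224, 0.009], [-0.224, -0.975, -0.0], [0.009, -0.002, -1.0]]
wrist_force: [1.2, 4.9, 6.6]
gripper_width: 0.34
```

```bash
python3 ov.py
```

```text
[ 0.45796783 -0.14791446  0.13250032] [1.17151964 4.94331789 6.63943859]
```

View pics/ov.png

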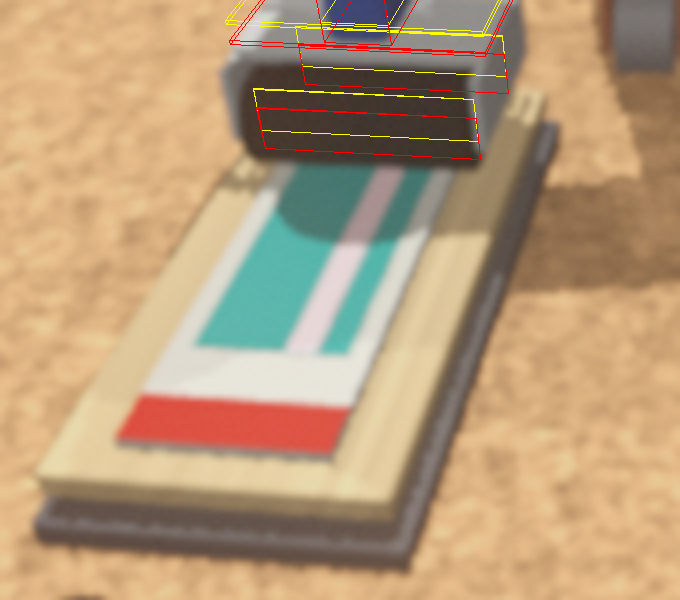

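>>> play_rows(
  targets=[
    [[1,-0.003,0.0007,0,0],[1,-0.006,0.0014,0,0],[1,-0.006,0.0014,0,0],[1,-0.006,0.0014,0.01,0],[1,-0.006,0.0014,0.025,0]],
  ],
)

```text
time_s: 8.32
tcp_pos: [0.4485, -0.147, 0.1544]
ee_rot: [[0.974, -0.225, -0.001], [-0.225, -0.974, 0.0], [-0.001, 0.0, -1.0]]
wrist_force: [-1.0, -0.3, -3.9]
gripper_width: 0.341
```

>>> play_rows(
  targets=[
    [[1,0,0,0.02,0],[1,0,0,0.035,0],[1,0,0.01,0.045,0],[1,0.004,0.03,0.05,0],[1,0.01,0.055,0.05,0]],
  ],
)

```text
time_s: 8.73
tcp_pos: [0.459, -0.092, 0.2058]
ee_rot: [[0.974, -0.227, 0.002], [-0.227, -0.974, -0.0], [0.002, -0.001, -1.0]]
wrist_force: [0.4, -0.0, -4.2]
gripper_width: 0.345
```

>>> play_rows(
  targets=[
    [[1,0.006,0.025,0,0],[1,0.012,0.05,0,0],[1,0.018,0.075,0,0],[1,0.024,0.1,0,0],[1,0.03,0.125,0,0]],
  ],
)

```text
time_s: 9.15
tcp_pos: [0.4885, 0.0344, 0.2042]
ee_rot: [[0.974, -0.225, -0.001], [-0.225, -0.974, -0.0], [-0.001, 0.0, -1.0]]
wrist_force: [0.6, -0.9, -3.8]
gripper_width: 0.346
```

>>> play_rows(
  targets=[
    [[1,0.008,0.028,0,0],[1,0.018,0.056,0,0],[1,0.028,0.084,0,0],[1,0.038,0.11,0,0],[1,0.046,0.13,0,0]],
  ],
)

```text
time_s: 9.57
tcp_pos: [0.5351, 0.1653, 0.204]
ee_rot: [[0.975, -0.224, -0.0], [-0.224, -0.975, -0.0], [-0.0, 0.0, -1.0]]
wrist_force: [-0.9, 0.5, -4.3]
gripper_width: 0.342
```

>>> play_rows(
  targets=[
    [[1,0.002,0.009,-0.025,0],[1,0.003,0.018,-0.05,0],[1,0.003,0.018,-0.075,0],[1,0.003,0.018,-0.09,0],[1,0.003,0.018,-0.095,0]],
  ],
)

```text
time_s: 9.98
tcp_pos: [0.5356, 0.1802, 0.1059]
ee_rot: [[0.974, -0.225, -0.007], [-0.225, -0.974, -0.004], [-0.006, 0.005, -1.0]]
wrist_force: [0.3, -0.4, -3.4]
gripper_width: 0.342
```

>>> play_rows(
  targets=[
    [[1,0,0,-0.002,0],[1,0,0,-0.004,0],[1,0,0,-0.006,0],[1,0,0,-0.008,0],[1,0,0,-0.008,0]],
  ],
)

```text
time_s: 10.4
tcp_pos: [0.5383, 0.1811, 0.1021]
ee_rot: [[0.974, -0.225, 0.001], [-0.225, -0.974, 0.001], [0.001, -0.001, -1.0]]
wrist_force: [-0.0, -0.4, -3.6]
gripper_width: 0.342
```

>>> play_rows(
  targets=[
    [[1,0,0,-0.002,0],[1,0,0,-0.003,0],[1,0,0,-0.003,0]],
  ],
)

```text
time_s: 10.65
tcp_pos: [0.5386, 0.1812, 0.0993]
ee_rot: [[0.974, -0.225, 0.001], [-0.225, -0.974, 0.0], [0.001, -0.001, -1.0]]
wrist_force: [-1.1, 1.1, -1.3]
gripper_width: 0.346
```

>>> play_rows(
  targets=[
    [[1,0,0,-0.001,0],[1,0,0,-0.002,0],[1,0,0,-0.002,0]],
  ],
)

```text
time_s: 10.9
tcp_pos: [0.5397, 0.1815, 0.0988]
ee_rot: [[0.975, -0.224, 0.004], [-0.224, -0.975, 0.001], [0.004, -0.001, -1.0]]
wrist_force: [-0.4, -0.4, 7.2]
gripper_width: 0.343
```

Both drums are on the mat: the vertical force went from −3.6 N hanging to +7 N. Releasing, then rising.

>>> play_rows(
  targets=[
    [[0.6,0,0,0.001,0],[0.5,0,0,0.001,0],[0.3,0,0,0.001,0],[0,0,0,0.001,0],[0,0,0,0.001,0]],
  ],
)

```text
time_s: 11.32
tcp_pos: [0.538, 0.181, 0.0973]
ee_rot: [[0.974, -0.225, -0.0], [-0.225, -0.974, -0.0], [-0.0, 0.0, -1.0]]
wrist_force: [-0.3, -0.0, 0.3]
gripper_width: 0.619
```

>>> play_rows(
  targets=[
    [[0,0,0,0,0],[0,0,0,0,0],[0,0,0,0,0],[0,0,0,0,0],[0,0,0,0,0]],
  ],
)

```text
time_s: 11.73
tcp_pos: [0.5381, 0.1811, 0.0975]
ee_rot: [[0.974, -0.225, -0.0], [-0.225, -0.974, -0.0], [-0.0, 0.0, -1.0]]
wrist_force: [-0.1, -0.6, 0.2]
gripper_width: 0.963
```

>>> play_rows(
  targets=[
    [[0,0,0,0.01,0],[0,0,0,0.03,0],[0,0,0,0.05,0],[0,0,0,0.08,0],[0,0,0,0.11,0]],
  ],
)

```text
time_s: 12.15
tcp_pos: [0.5377, 0.1808, 0.209]
ee_rot: [[0.974, -0.225, -0.001], [-0.225, -0.974, -0.001], [-0.001, 0.001, -1.0]]
wrist_force: [0.9, 0.8, -0.6]
gripper_width: 0.999
```

>>> play_rows(
  targets=[
    [[0,-0.02,0.03,0.01,0],[0,-0.04,0.06,0.02,0],[0,-0.06,0.09,0.02,0],[0,-0.08,0.12,0.02,0],[0,-0.09,0.15,0.02,0]],
  ],
)

```text
time_s: 12.57
tcp_pos: [0.4462, 0.332, 0.2292]
ee_rot: [[0.975, -0.224, 0.001], [-0.224, -0.975, 0.002], [0.0, -0.002, -1.0]]
wrist_force: [0.7, -0.3, -0.2]
gripper_width: 0.999
```

>>> play_rows(
  targets=[
    [[0,-0.02,0.03,0,0],[0,-0.04,0.06,0,0],[0,-0.06,0.09,0,0],[0,-0.07,0.1,0,0],[0,-0.07,0.1,0,0]],
  ],
)

```text
time_s: 12.98
tcp_pos: [0.3763, 0.4333, 0.2281]
ee_rot: [[0.975, -0.221, 0.0], [-0.221, -0.975, 0.001], [0.0, -0.001, -1.0]]
wrist_force: [0.7, -0.2, -0.4]
gripper_width: 0.998
```

```bash
python3 - <<'E'
from h import *
s=sense();print(s["time_s"],s["tcp_pos"],s["gripper_width"])
a=capture("top");b=capture("scene")
c=big(blue(a),(130,180,240,280));r=rect("top",c,.118);print("blue",r)
cv2.imwrite("pics/f.png",np.hstack([cv2.resize(a[130:310,110:420],None,fx=1.3,fy=1.3),cv2.resize(b[130:310,80:440],None,fx=1.09,fy=1.3)])[:,:800])
h=cv2.cvtColor(a,cv2.COLOR_BGR2HSV).astype(int);H,S,V=h[...,0],h[...,1],h[...,2]
pm=(((S<60)&(V>120))|((H>75)&(H<100)&(S>80))|(((H<6)|(H>172))&(S>150))).astype(np.uint8)
print("panel at .047",rect("top",big(pm,(310,145,412,300)),.047))
E
```

```text
12.9833 [0.37628062 0.43331419 0.22813502] 0.9984719798271104
blue ((539.6795043945312, 175.05511474609375), (37.66142654418945, 50.771202087402344), 77.84176635742188)
panel at .047 ((545.2440185546875, -169.6366729736328), (81.3521728515625, 240.13206481933594), 77.01239776611328)
```

View pics/f.png

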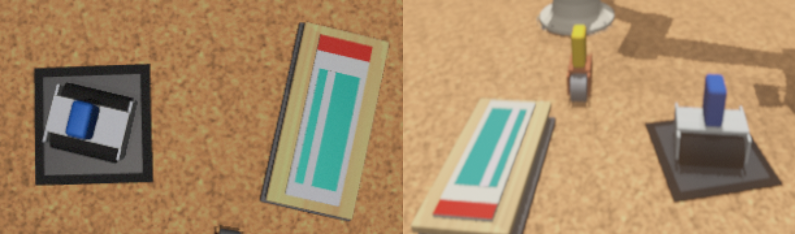

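```bash
python3 -c "
from station import *
print(finish_job())"
```

```text
the job is handed in; nothing more can be done
None
```

I rolled the panel from its red end to its plain end, set the roller back on the mat, let go and handed the job in at about 13 s. `finish_job()` reports no verdict, so what follows is from my own measurements.

- **Roll:** The roller's centre went from about −90 mm to +96 mm along the panel, within about 2 mm of centre and straight. The wrist force puts the push at about 10 N, so I estimate the bed was 8–9 mm down. On first touch I pressed to about 14 N, an estimated 12–14 mm down, and eased off before rolling.
- **End state:** In the last pictures the roller stands upright on the mat, about 5 mm from its centre. The panel measures the same position and size as at the start, so the bed has sprung back. The gripper is open and well clear.
- **Disagreements:** During the roll the roller sat about 10 mm lower in the jaws than I planned. I noticed this from the contact force and the picture, and used the true height for the rest of the roll and for setting it down. There was also an unexplained sideways force of about 5 N while pressing. It did not push the roller off centre.

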